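Put the harness test plates away in their racks

TASK

Testing is over: take the two test plates off their sloping stands and put each away upright on its lower edge in the empty slot that suits its thickness, the thin one in the narrow slot and the thick one in the wide slot, fully down on the slot's floor. Lower them in, do not drop them, and leave the stored plates and the tape roll as they are.

Things in the scene. Friction and masses are not known exactly. Their poses are not given: they have to be found in the camera images.
- thin_plate_center (a point): centre (mid-height, mid-thickness) of the thin plate: bare aluminium, 10 mm thick, 100 wide, 120 high, 0.22 to 0.45 kg; three black sockets, 2 mm proud, half-way up each face, top 45 mm plain. x: normal to its faces, at first pointing away from the robot; y: along its width; z: up its height. Starts leaning 30 deg from vertical on a stand, top away from the robot
- thick_plate_center (a point): centre (mid-height, mid-thickness) of the thick plate: bare aluminium, 22 mm thick, 100 wide, 120 high, 0.31 to 0.63 kg; three black sockets, 2 mm proud, half-way up each face, top 45 mm plain. x: normal to its faces, at first pointing away from the robot; y: along its width; z: up its height. Starts leaning 30 deg from vertical on a stand, top away from the robot
- stand_a: grey fixed stand, 125 by 104 mm, that the thin plate leans on; origin under its centre, x away from the robot. Two rails (11 mm wide, 37 to 48 mm either side of the middle) back the plate up to 80 mm of its height; above and between them it is free on both faces. Its lower edge, 20 to 31 mm above the bench, rests on a ledge square to it with a 6 mm lip
- stand_b: grey fixed stand, 125 by 104 mm, that the thick plate leans on; origin under its centre, x away from the robot. Two rails (11 mm wide, 37 to 48 mm either side of the middle) back the plate up to 80 mm of its height; above and between them it is free on both faces. Its lower edge, 20 to 31 mm above the bench, rests on a ledge square to it with a 6 mm lip
- narrow_rack_slot (a point): centre of the floor of the empty slot (17 mm wide along x, 124 long along y, ends closed; z up), for the 10 mm plate. Fixed plywood rack, 144 mm long, 126 across, two slots 85 mm apart. Floor 10 mm above the bench, walls 12 mm thick, 40 high above the floor. The other slot, 85 mm to -x (robot side), holds a stored plate
- wide_rack_slot (a point): centre of the floor of the empty slot (29 mm wide along x, 124 long along y, ends closed; z up), for the 22 mm plate. Fixed plywood rack, 144 mm long, 138 across, two slots 85 mm apart. Floor 10 mm above the bench, walls 12 mm thick, 40 high above the floor. The other slot, 85 mm to -x (robot side), holds a stored plate
- thin_plate: the thin plate; origin at the centre of its lower edge face, axes as above
- thick_plate: the thick plate; origin at the centre of its lower edge face, axes as above
- thin_stored_center (a point): centre of the thin plate (same size) already stored in the narrow rack; leave it alone
- thick_stored_center (a point): centre of the thick plate (same size) already stored in the wide rack; leave it alone
- tape_roll: blue tape roll lying flat on the bench beyond the racks and stands, 68 mm across, 19 mm high; origin at the centre of its underside; leave it alone
Things that resemble listed ones, but are neither listed nor needed, are in the scene too. What is shaped like the part that bears wide_rack_slot but blue, purple or turquoise is not meant.

How it is judged:
By the outcome, as a careful person would: the job done as asked, in the order asked, and still so for the second after the job is handed in, with the robot touching nothing.
It also fails if it takes over 61 s, if anything falls off the work surface, if the arm or the gripper's body presses on something with over 40 N, if the wrist force passes 120 N, or if a joint passes its speed limit or range.

ROBOT

A 6-joint arm with a two-finger parallel gripper is mounted at the origin on the work surface. World frame = base frame: x ahead of the robot, y to its left, z up, the work surface at z = 0. Lengths are in mm, angles in rad, forces in N, time in s.
With the tool pointing down it reaches from about 350 to 875 mm from the base axis. Payload 15.5 kg.
Tool frame: the origin (TCP) lies midway between the tips of the shut fingers; the grasp point (between the pads) lies 19 mm behind it; z points along the fingers, y is the line along which they close (so a half turn about z gives the same grasp; the last joint's range is limited). The gripper opens to 85 mm and grips with 20 to 120 N. Pads are 22 mm wide; open, the fingers measure 114 mm over their backs; the gripper's body (76 mm by 85 mm) begins 54 mm behind the grasp point. The pads swing forward as they close: fully open they stand 13 mm farther back than shut.
Start: joints at [1.183, 0.494, 1.345, -0, 1.302, -0.096], TCP at [180.391, 598.402, 205.077] pointing down, gripper open.
Joint ranges: [-2.91, 2.91], [-0.82, 2.16], [0.22, 2.67], [-1.22, 4.37], [0.12, 2.79], [-3.08, 3.08]. Speed limits (rad/s): [1.89, 1.89, 2.57, 3.01, 3.01, 3.01].

INTERFACE

Orientations are given as a rotation vector (axis times angle).
In Python, from station import ctrl, viewer gives the robot as it stands.
- The arm moves only by the tool send_rows, never from a script. Its argument "commands" is a list of rows, each a list of 7 numbers: the shift along the world's x, y, z in cm, then the turn, a rotation vector about the world's x, y, z in degrees, then the finger opening in cm, from 0 to 8.54. A call has 1 to 8 rows; each row shifts and turns the commanded pose from where the row before left it; what a row does not reach is not made up. A row lasts 1/12 s, in which the tool goes at most 41.7 mm and 7.16 degrees, less where a joint would pass 70% of its speed; a pose out of reach is approached as far as the arm can. A call with a gripper value outside its range is refused whole. The fingers move at their own pace and stop on an object; the grip force is fixed at half the most. Time passes only in rows, so rows that do not move let the fingers close. It gives the time, the measured TCP pose, the force, the opening and the grip force at its end, in the units of the state.
- ctrl.get_obs(): the state, without advancing time (a new reading comes with each control period).
- viewer.snapshot(name): name is "side" or "top"; returns (picture, depth): 384x512x3 uint8, blue, green, red; 384x512 float32, mm along the optical axis (not along the pixel's ray), 0 where there is no reading.
- viewer.calibration(name): a dict with "camera_matrix" (3x3 intrinsics, pixels), "rvec" (rotation vector, rad) and "tvec" (3), from world to camera coordinates, as OpenCV has them. Camera axes: x right, y down, z forward; pixel columns grow to the right and rows downward; lengths in mm; the calibration is good to about 2 mm. A picture is of the moment at which its call begins. calibration takes no time and is no camera call.
- ctrl.hand_in(): hands the job in; it is judged then, once.
Trained networks look in the newest picture that a camera, given by its name, has taken for a name from the list of things; names that differ only in an ending like _2 or _b are one class to them, and where a whole thing is asked for, a point or a joint stands for the part that bears it (a point fixed in the world has none). Each returns a list of dicts, best first, with "score" (0 to 1); they miss things now and then, are a little off and sometimes report something else, mostly with a low value. They report only what shows in the picture. A call takes as long as a camera call. They do not tell look-alikes from the thing itself.
- viewer.recognise(camera, thing): "uv" ([column, row] in pixels, amid what is visible of it).
The state is a dict: "time_s": time; "joint_positions": joint angles; "qvel": joint speeds; "tau": joint torques, N m; "tool_pos": TCP position; "tool_rot": TCP orientation; "ft_force": force on the tool from outside, world axes, zero at the start; "ft_torque": the same for the moment, N m; "finger_gap": finger opening in mm; "grip_force": force on a finger pad.
Only numpy, scipy, OpenCV 4.12 (cv2) and the standard library are available. Lean on these libraries where they do the work, as an engineer would, in place of code of your own. Each camera call takes 0.05 s, during which the arm holds its last target. There are 200 camera calls.

## Working session

There is one attempt and no reset: what is moved stays moved. The work goes in short steps, Python scripts to look and compute and a tool call to move; the robot and the scene stay as the last step left them, time stands still between calls to the robot, and variables do not carry over. Pictures are saved under pics/ and viewed, at most 10 in all, crops included, and the job is handed in when it is done.

Besides the shell and the picture viewer there is one more tool, called after "Call:" by a JSON object that holds its "name" and its "arguments", one argument or row to a line. send_rows: Moves the arm, as the interface text tells. Its arguments: {"type":"object","properties":{"commands":{"type":"array"}},"required":["commands"]}

```bash
mkdir -p pics; cat > h.py <<'E'
import numpy as np,cv2
from station import ctrl,viewer
def cal(n):
    c=viewer.calibration(n);K=np.array(c["camera_matrix"],float);R=cv2.Rodrigues(np.array(c["rvec"],float))[0];t=np.array(c["tvec"],float).ravel();return K,R,t
def cloud(n,d):
    K,R,t=cal(n);v,u=np.mgrid[:384,:512];z=d
    P=np.stack([(u-K[0,2])/K[0,0]*z,(v-K[1,2])/K[1,1]*z,z],-1)
    W=(P-t)@R;W[d<=0]=np.nan;return W
def proj(n,p):
    K,R,t=cal(n);q=K@(R@np.array(p,float)+t);return q[:2]/q[2]
E
python3 - <<'E'
from h import *
for n in("top","side"):
    im,d=viewer.snapshot(n);np.savez(n+"0.npz",im=im,d=d);cv2.imwrite(f"pics/{n}0.png",im)
    W=cloud(n,d);K,R,t=cal(n);print(n,"cam",(-R.T@t).round())
    for th in["thin_plate_center","thick_plate_center","stand_a","narrow_rack_slot","wide_rack_slot","thin_stored_center","thick_stored_center","tape_roll"]:
        for r in viewer.recognise(n,th):
            u,v=map(int,r["uv"]);print(th,round(r["score"],2),u,v,W[min(v,383),min(u,511)].round())
print(ctrl.get_obs())
E
```

```text
top cam [ 278.  -88. 1153.]
thin_plate_center 0.69 99 171 [537. 341.  90.]
thick_plate_center 0.98 182 155 [577. 108.  98.]
stand_a 0.78 116 192 [487. 311.  33.]
stand_a 0.55 189 176 [528.  96.  48.]
narrow_rack_slot 0.71 265 172 [ 543. -125.   15.]
wide_rack_slot 0.83 332 280 [ 226. -308.    8.]
wide_rack_slot 0.56 345 128 [ 676. -372.   13.]
wide_rack_slot 0.56 411 246 [ 317. -540.   10.]
thin_stored_center 0.71 267 188 [ 482. -127.   80.]
thick_stored_center 0.65 348 206 [nan nan nan]
tape_roll 0.48 198 111 [745.  79.   1.]
side cam [ -60. -607.  989.]
thin_plate_center 0.66 171 119 [528. 359.  71.]
thick_plate_center 0.83 231 144 [571. 103.  85.]
stand_a 0.8 176 135 [510. 320.  31.]
stand_a 0.64 231 160 [551.  86.  38.]
narrow_rack_slot 0.59 279 203 [ 491. -172.   90.]
wide_rack_slot 0.9 350 346 [ 327. -540.   11.]
wide_rack_slot 0.83 244 304 [ 231. -282.   10.]
wide_rack_slot 0.6 369 217 [ 653. -376.   48.]
wide_rack_slot 0.57 325 247 [ 483. -345.   54.]
thin_stored_center 0.61 264 193 [ 482. -122.  100.]
thick_stored_center 0.74 312 253 [ 416. -346.  106.]
tape_roll 0.61 269 137 [745.  92.   4.]
{'time_s': 0.9, 'joint_positions': array([ 1.18250663e+00,  4.93598030e-01,  1.34548326e+00,  2.53074812e-05,
        1.30254246e+00, -9.54718729e-02]), 'qvel': array([-3.55521250e-03,  7.88124802e-05,  3.57158112e-04,  6.06152853e-04,
       -1.22519886e-03, -7.96766495e-04]), 'tau': array([-1.31166382e-05, -8.82031775e+01, -3.84260130e+01, -1.81695159e-04,
        8.75943315e-04, -6.61753097e-05]), 'tool_pos': array([180.37724277, 598.40156072, 205.08387336]), 'tool_rot': array([-4.58321561e-01, -3.10794950e+00,  3.82478732e-05]), 'ft_force': array([-0.44554555, -0.43703584, -0.20838857]), 'ft_torque': array([ 0.02125027, -0.01970325, -0.00899254]), 'grip_force': 0.0, 'finger_gap': 85.14795557644162}
```

View pics/top0.png

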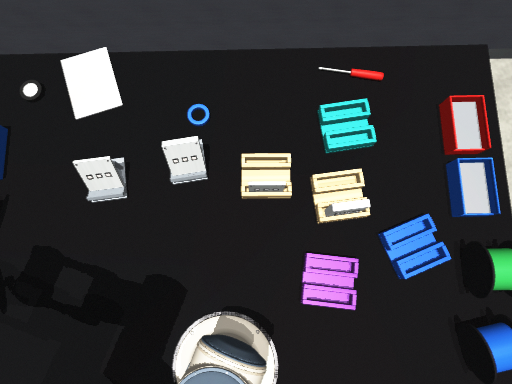

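View pics/side0.png

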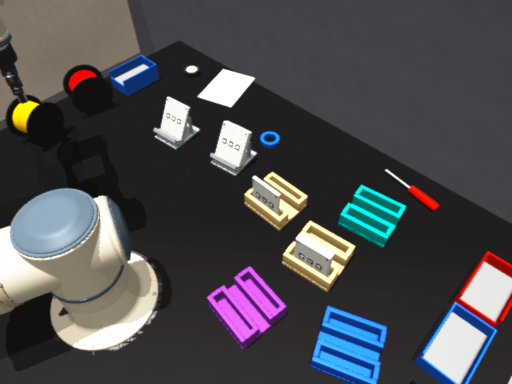

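```bash
cat > m.py <<'E'
from h import *
W={};C={}
for n in("top","side"):
    f=np.load(n+"0.npz");W[n]=cloud(n,f["d"]).reshape(-1,3);C[n]=f["im"].reshape(-1,3).astype(int)
rng=np.random.default_rng(0)
print("RACKS")
for nm,c,D in(("narrow?",(520,-125),126),("wide?",(440,-350),138)):
  for n in W:
    P=W[n];b,g,r=C[n].T
    near=np.hypot(P[:,0]-c[0],P[:,1]-c[1])<125
    m=near&(abs(P[:,2]-50)<7)&(r>g+5)&(g>b+15)
    Q=P[m];print(nm,n,m.sum(),"z",np.median(Q[:,2]).round(1),cv2.minAreaRect(Q[:,:2].astype(np.float32)))
    q=P[near&(P[:,2]>75)]
    if len(q)>20: print("  stored pts",len(q),"rect",cv2.minAreaRect(q[:,:2].astype(np.float32)),"zmax",np.percentile(q[:,2],95).round(1))
print("PLATES")
for nm,c in(("L",(535,335)),("R",(570,105))):
  for n in W:
    P=W[n];m=(np.hypot(P[:,0]-c[0],P[:,1]-c[1])<85)&(P[:,2]>35)&(P[:,2]<165);Q=P[m]
    best=0
    for _ in range(1500):
        a=Q[rng.choice(len(Q),3,False)];nn=np.cross(a[1]-a[0],a[2]-a[0]);l=np.linalg.norm(nn)
        if l<300:continue
        nn/=l;nn*=np.sign(nn[2])
        if not .35<nn[2]<.65 or nn[0]>0:continue
        i=abs((Q-a[0])@nn)<1.2
        if i.sum()>best:best=i.sum();I=i
    q=Q[I];o=q.mean(0);nn=np.linalg.svd(q-o)[2][2];nn*=np.sign(nn[2])
    x=-nn;y=np.cross([0,0,1],x);y/=np.linalg.norm(y);z=np.cross(x,y)
    L=(Q-o)@np.c_[x,y,z];li=L[I];f=lambda a:np.percentile(a,[1,50,99]).round(1)
    top=L[(L[:,2]>np.percentile(li[:,2],99)-3)]
    print(nm,n,best,"o",o.round(1),"x",x.round(3),"yaw",np.degrees(np.arctan2(x[1],x[0])).round(1),"y",f(li[:,1]),"z",f(li[:,2]),"topx",f(top[:,0]),"zmaxall",L[:,2].max().round(1))
E
python3 m.py
```

```text
RACKS
narrow? top 239 z 48.7 ((529.8632202148438, -127.73484802246094), (141.42713928222656, 126.7856216430664), 89.19518280029297)
  stored pts 298 rect ((485.92181396484375, -124.43106842041016), (99.0422134399414, 12.281967163085938), 88.93909454345703) zmax 132.8
narrow? side 383 z 48.8 ((529.1407470703125, -124.45275115966797), (147.79611206054688, 130.0157012939453), 89.94861602783203)
  stored pts 450 rect ((486.1932678222656, -123.06934356689453), (101.91390991210938, 13.542362213134766), 89.1347427368164) zmax 132.9
wide? top 261 z 49.4 ((465.52520751953125, -338.479736328125), (138.50889587402344, 144.8566131591797), 6.575164318084717)
  stored pts 431 rect ((422.4966735839844, -345.4654541015625), (24.14858627319336, 100.7768783569336), 6.3825531005859375) zmax 132.7
wide? side 377 z 48.9 ((465.4212951660156, -336.73406982421875), (141.581298828125, 144.61016845703125), 6.6045823097229)
  stored pts 765 rect ((422.36981201171875, -343.9075622558594), (26.111248016357422, 99.7674331665039), 6.362646579742432) zmax 133.3
PLATES
L top 577 o [533.4 347.1  85.1] x [ 0.857  0.099 -0.506] yaw 6.6 y [-49.9   0.2  48. ] z [-55.9   2.4  51.2] topx [-4.4  3.6 10.6] zmaxall 53.3
L side 264 o [532.5 347.2  83.6] x [ 0.864  0.114 -0.49 ] yaw 7.5 y [-49.4   0.2  48.7] z [-54.8   3.4  55.2] topx [-4.4  2.2 10.1] zmaxall 56.2
R top 584 o [573.1 103.7  88.4] x [ 0.856  0.122 -0.502] yaw 8.1 y [-48.7   0.   49.2] z [-60.5   3.5  53.5] topx [-2.2  8.1 21.4] zmaxall 57.4
R side 384 o [573.4 104.2  87.4] x [ 0.855  0.11  -0.508] yaw 7.3 y [-48.2  -2.1  51. ] z [-59.    0.8  57.1] topx [-6.4  4.9 21.8] zmaxall 58.8
```

```bash
cat > g.py <<'E'
import numpy as np
from scipy.spatial.transform import Rotation as Ro
from h import ctrl
def tool(yaw,tilt):  # deg; tool y along plate normal at yaw; plate leans back by tilt
    c,s=np.cos(np.radians(yaw)),np.sin(np.radians(yaw));h=np.array([c,s,0]);ct,st=np.cos(np.radians(tilt)),np.sin(np.radians(tilt))
    z=st*h+ct*np.array([0,0,1]);x=ct*h-st*np.array([0,0,1]);return np.c_[np.cross(z,x),x,-z]
def go(pos,yaw,tilt,n=None):
    o=ctrl.get_obs();dp=np.array(pos)-o["tool_pos"];w=(Ro.from_matrix(tool(yaw,tilt))*Ro.from_rotvec(o["tool_rot"]).inv()).as_rotvec(degrees=True)
    k=n or int(max(np.ceil(np.linalg.norm(dp)/33),np.ceil(np.linalg.norm(w)/6),1))
    print("t",o["time_s"],"dcm",(dp/10).round(2),"w",w.round(1),"n",k,"row",(dp/10/k).round(2),(w/k).round(2))
E
python3 -c "
from g import *
go([592,354,185],7,30)"
```

```text
t 0.9 dcm [ 41.16 -24.44  -2.01] w [-20.4  24.2 -64.6] n 15 row [ 2.74 -1.63 -0.13] [-1.36  1.62 -4.31]
```

Call:
{"name": "send_rows", "arguments": {
  "commands": [
    [2.74,-1.63,0,-1.36,1.62,-4.31,8.5],
    [2.74,-1.63,0,-1.36,1.62,-4.31,8.5],
    [2.74,-1.63,0,-1.36,1.62,-4.31,8.5],
    [2.74,-1.63,0,-1.36,1.62,-4.31,8.5],
    [2.74,-1.63,0,-1.36,1.62,-4.31,8.5],
    [2.74,-1.63,0,-1.36,1.62,-4.31,8.5],
    [2.74,-1.63,0,-1.36,1.62,-4.31,8.5],
    [2.74,-1.63,0,-1.36,1.62,-4.31,8.5]
  ]
}}

```text
time_s: 1.57
tool_pos: [400.9, 467.1, 205.2]
tool_rot: [-1.278, -2.637, 0.322]
ft_force: [-0.6, 1.5, 0.6]
finger_gap: 84.8
grip_force: 0.0
```

Call:
{"name": "send_rows", "arguments": {
  "commands": [
    [2.74,-1.63,0,-1.36,1.62,-4.31,8.5],
    [2.74,-1.63,0,-1.36,1.62,-4.31,8.5],
    [2.74,-1.63,0,-1.36,1.62,-4.31,8.5],
    [2.74,-1.63,0,-1.36,1.62,-4.31,8.5],
    [2.74,-1.63,0,-1.36,1.62,-4.31,8.5],
    [2.74,-1.63,0,-1.36,1.62,-4.31,8.5],
    [2.74,-1.63,0,-1.36,1.62,-4.31,8.5],
    [0,0,0,0,0,0,8.5]
  ]
}}

```text
time_s: 2.23
tool_pos: [596.0, 349.1, 202.6]
tool_rot: [-1.827, -2.04, 0.553]
ft_force: [-0.5, -0.8, -0.9]
finger_gap: 84.8
grip_force: 0.0
```

```bash
python3 -c "
from g import *
print(ctrl.get_obs()['joint_positions'])
go([580,352.7,156],7,30)
go([545,348.5,95.7],7,30)"
```

```text
[0.37516202 0.90922807 0.63637681 0.15088139 2.10327538 0.3081993 ]
t 2.2333 dcm [-1.6   0.36 -4.66] w [ 0.2 -0.2  0.7] n 2 row [-0.8   0.18 -2.33] [ 0.08 -0.09  0.33]
t 2.2333 dcm [ -5.1   -0.06 -10.69] w [ 0.2 -0.2  0.7] n 4 row [-1.27 -0.01 -2.67] [ 0.04 -0.05  0.17]
```

Call:
{"name": "send_rows", "arguments": {
  "commands": [
    [-0.8,0.18,-2.33,0.2,-0.2,0.7,8.5],
    [-0.8,0.18,-2.33,0,0,0,8.5],
    [-1.2,-0.14,-2.0,0,0,0,8.5],
    [-1.2,-0.14,-2.0,0,0,0,8.5],
    [-1.1,-0.14,-2.03,0,0,0,8.5],
    [0,0,0,0,0,0,8.5],
    [0,0,0,0,0,0,8.5]
  ]
}}

```text
time_s: 2.82
tool_pos: [539.9, 353.2, 98.1]
tool_rot: [-1.805, -2.067, 0.549]
ft_force: [0.4, -0.5, 0.5]
finger_gap: 85.1
grip_force: 0.0
```

```bash
python3 - <<'E'
from g import *
from h import *
go([545,348.5,95.7],7,30)
out=[]
for n in("top","side"):
    im,d=viewer.snapshot(n);u,v=proj(n,[545,348,95]);M=np.float32([[5,0,200-5*u],[0,5,200-5*v]]);out.append(cv2.warpAffine(im,M,(400,400)))
cv2.imwrite("pics/g1.png",np.hstack(out))
E
```

```text
t 2.8167 dcm [ 0.51 -0.47 -0.24] w [-0.2  0.1 -0.7] n 1 row [ 0.51 -0.47 -0.24] [-0.2   0.08 -0.69]
```

View pics/g1.png

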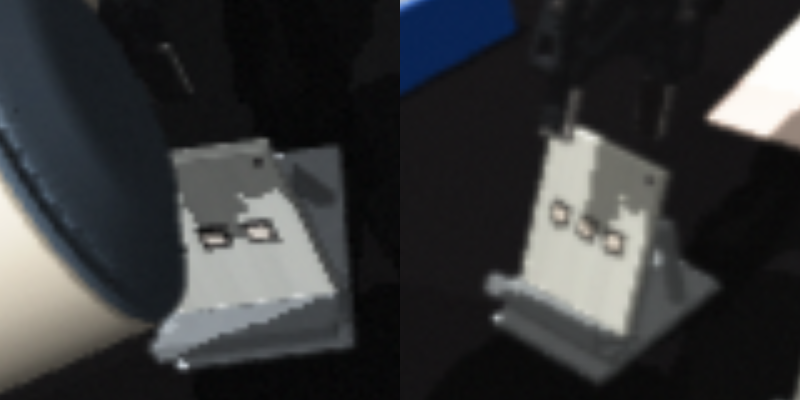

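```bash
python3 - <<'E'
from g import *
from h import *
o=ctrl.get_obs();R=Ro.from_rotvec(o["tool_rot"]).as_matrix();p=o["tool_pos"]
u0=proj("side",[545,348,95])
for s in(-1,1): print(((proj("side",p+R@[0,s*43,-13])-u0)*5+[600,200]).round())
zp=-tool(7,30)[:,2]
print(((proj("side",np.array([534.3,347.2,76.7])+60*zp)-u0)*5+[600,200]).round())
E
```

```text
[551. 180.]
[635. 172.]
[611. 146.]
```

```bash
python3 - <<'E'
from g import *
from h import *
im,d=viewer.snapshot("side");W=cloud("side",d)
o=ctrl.get_obs();R=Ro.from_rotvec(o["tool_rot"]).as_matrix();p=o["tool_pos"];print(p,o["qvel"].round(3))
L=(W-p)@R
m=(abs(L)<[70,90,140]).all(-1)&(L[...,2]>-140)&(W[...,2]>30)
for nm,a in(("front",L[m&(L[...,1]<-20)]),("rear",L[m&(L[...,1]>20)]),("mid",L[m&(abs(L[...,1])<15)])):
    print(nm,len(a));h=np.floor(a[:,2]/10)*10
    for k in np.unique(h): q=a[h==k];print(k,len(q),"x",q[:,0].min().round(),q[:,0].max().round(),"y",q[:,1].min().round(),np.median(q[:,1]).round(),q[:,1].max().round())
E
```

```text
[541.82407005 353.67542471  99.56301653] [-0.001 -0.     0.003 -0.001 -0.004 -0.001]
front 436
-140.0 48 x -19.0 15.0 y -73.0 -61.0 -20.0
-130.0 49 x -20.0 12.0 y -74.0 -57.0 -21.0
-120.0 54 x -20.0 13.0 y -73.0 -39.0 -23.0
-110.0 49 x -17.0 13.0 y -75.0 -44.0 -23.0
-100.0 45 x -14.0 13.0 y -77.0 -67.0 -34.0
-90.0 18 x -13.0 6.0 y -73.0 -56.0 -43.0
-80.0 22 x -12.0 6.0 y -60.0 -53.0 -44.0
-70.0 22 x -12.0 10.0 y -57.0 -54.0 -43.0
-60.0 18 x -14.0 9.0 y -59.0 -54.0 -44.0
-50.0 13 x -11.0 7.0 y -55.0 -50.0 -43.0
70.0 31 x -54.0 44.0 y -35.0 -30.0 -24.0
80.0 65 x -55.0 51.0 y -36.0 -30.0 -22.0
90.0 2 x -23.0 1.0 y -29.0 -28.0 -28.0
rear 269
-140.0 27 x -15.0 -2.0 y 21.0 54.0 66.0
-130.0 21 x -16.0 8.0 y 21.0 59.0 68.0
-120.0 26 x -19.0 6.0 y 22.0 58.0 69.0
-110.0 30 x -18.0 10.0 y 21.0 42.0 74.0
-100.0 25 x -16.0 10.0 y 30.0 49.0 69.0
-90.0 26 x -15.0 12.0 y 39.0 45.0 73.0
-80.0 20 x -13.0 10.0 y 38.0 44.0 52.0
-70.0 15 x -13.0 12.0 y 38.0 42.0 49.0
-60.0 20 x -13.0 11.0 y 38.0 43.0 55.0
-50.0 13 x -12.0 10.0 y 38.0 44.0 52.0
0.0 9 x -54.0 -37.0 y 21.0 29.0 32.0
10.0 7 x -54.0 -44.0 y 26.0 29.0 34.0
20.0 10 x -54.0 -44.0 y 29.0 33.0 43.0
30.0 10 x -55.0 -41.0 y 34.0 40.0 45.0
40.0 8 x -53.0 -44.0 y 40.0 46.0 53.0
50.0 2 x -51.0 -51.0 y 44.0 47.0 50.0
mid 881
-140.0 26 x -21.0 -7.0 y -14.0 4.0 15.0
-130.0 14 x -23.0 -7.0 y -12.0 8.0 12.0
-120.0 14 x -15.0 -9.0 y -8.0 4.0 15.0
-110.0 13 x -12.0 -7.0 y -14.0 0.0 11.0
-40.0 60 x -56.0 30.0 y -5.0 0.0 12.0
-30.0 55 x -57.0 45.0 y -7.0 1.0 7.0
-20.0 65 x -56.0 42.0 y -5.0 -0.0 8.0
-10.0 71 x -55.0 47.0 y -5.0 -0.0 7.0
0.0 72 x -57.0 45.0 y -6.0 -0.0 11.0
10.0 74 x -57.0 47.0 y -5.0 -0.0 14.0
20.0 65 x -56.0 45.0 y -6.0 -1.0 13.0
30.0 66 x -56.0 46.0 y -5.0 -0.0 14.0
40.0 66 x -56.0 44.0 y -8.0 -0.0 11.0
50.0 66 x -55.0 44.0 y -6.0 -1.0 12.0
60.0 70 x -55.0 43.0 y -7.0 -1.0 15.0
70.0 58 x -56.0 46.0 y -6.0 -1.0 13.0
80.0 26 x -56.0 44.0 y -15.0 -9.0 -2.0
```

Call:
{"name": "send_rows", "arguments": {
  "commands": [
    [0.4,-0.5,-0.3,0,0,0,4.5],
    [0,0,0,0,0,0,4.5],
    [0,0,0,0,0,0,4.5],
    [0,0,0,0,0,0,4.5],
    [0,0,0,0,0,0,4.5],
    [0,0,0,0,0,0,4.5]
  ]
}}

```text
time_s: 3.47
tool_pos: [544.4, 348.4, 95.3]
tool_rot: [-1.806, -2.067, 0.546]
ft_force: [-0.4, 0.2, 0.3]
finger_gap: 45.1
grip_force: 0.0
```

```bash
cat > look.py <<'E'
import sys
from g import *
from h import *
def crop(name,p,s=5,views=("top","side")):
    out=[]
    for n in views:
        im,d=viewer.snapshot(n);u,v=proj(n,p);out.append(cv2.warpAffine(im,np.float32([[s,0,200-s*u],[0,s,200-s*v]]),(400,400)))
        W=cloud(n,d)
        o=ctrl.get_obs();R=Ro.from_rotvec(o["tool_rot"]).as_matrix();L=(W-o["tool_pos"])@R
        m=(abs(L)<[70,80,140]).all(-1)
        q=lambda a:np.percentile(a,[2,50,98]).round(1) if len(a)>5 else None
        M=L[m&(abs(L[...,1])<7)&(L[...,2]>-60)&(L[...,2]<15)]
        F=L[m&(abs(L[...,0])<15)&(abs(L[...,1])>9)&(L[...,2]>-100)&(L[...,2]<20)]
        print(n,"plate x",q(M[:,0]),"y",q(M[:,1]),"z",q(M[:,2]))
        for sg in(-1,1):
            f=F[F[:,1]*sg>0];h=np.floor(f[:,2]/10)*10
            for k in np.unique(h)[::-1][:5]: a=f[h==k];print("  f",sg,k,len(a),q(a[:,1]))
    print(o["tool_pos"].round(1),np.degrees(o["tool_rot"]).round(1),o["finger_gap"],o["grip_force"],o["time_s"])
    if name: cv2.imwrite(f"pics/{name}.png",np.hstack(out))
E
python3 -c "
from look import *
crop('g2',[545,348,95])"
```

```text
top plate x [-51. -27.   1.] y [-6.8 -4.4  3.5] z [-37.2 -13.8  13.9]
  f 1 -30.0 2 None
  f 1 -40.0 15 [20.3 22.3 28.5]
  f 1 -50.0 16 [19.4 22.4 26.1]
  f 1 -60.0 17 [20.7 23.1 28.9]
  f 1 -70.0 18 [21.8 24.  30.9]
side plate x [-49.   -6.3  47.6] y [-6.6 -3.6  4.2] z [-39.2 -10.2  13.8]
  f -1 10.0 3 None
  f -1 -30.0 1 None
  f -1 -40.0 13 [-35.8 -28.8 -23.3]
  f -1 -50.0 20 [-37.8 -32.4 -22.3]
  f -1 -60.0 19 [-36.5 -34.1 -25.2]
  f 1 -40.0 15 [19.4 23.8 28.1]
  f 1 -50.0 17 [20.  23.7 29.1]
  f 1 -60.0 20 [20.8 23.4 34.9]
  f 1 -70.0 17 [18.8 23.1 27.2]
  f 1 -80.0 25 [22.6 27.1 52.2]
[544.4 348.4  95.3] [-103.5 -118.5   31.3] 45.10695582390153 0.0 3.5667
```

View pics/g2.png

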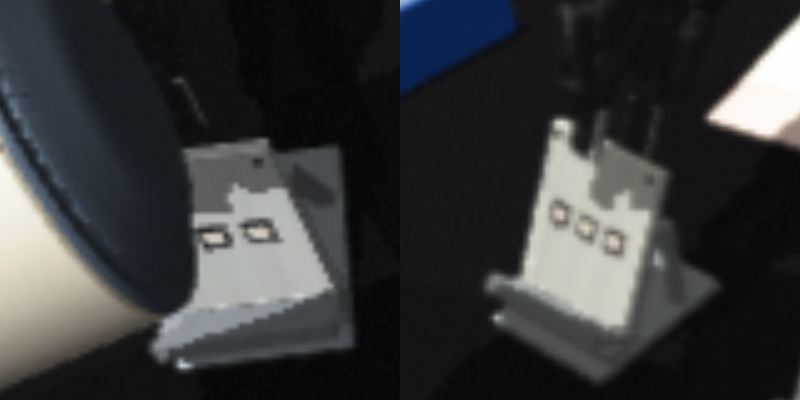

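Call:
{"name": "send_rows", "arguments": {
  "commands": [
    [-0.35,-0.04,-0.6,0,0,0,4.5],
    [-0.35,-0.04,-0.6,0,0,0,4.5],
    [0,0,0,0,0,0,3],
    [0,0,0,0,0,0,1.6],
    [0,0,0,0,0,0,1.6],
    [0,0,0,0,0,0,1.3],
    [0,0,0,0,0,0,1.2],
    [0,0,0,0,0,0,1.1]
  ]
}}

```text
time_s: 4.23
tool_pos: [537.6, 347.6, 83.3]
tool_rot: [-1.806, -2.068, 0.546]
ft_force: [0.2, 0.8, -0.3]
finger_gap: 11.3
grip_force: 0.4
```

Call:
{"name": "send_rows", "arguments": {
  "commands": [
    [0,0,0,0,0,0,0.5],
    [0,0,0,0,0,0,0],
    [0,0,0,0,0,0,0],
    [0,0,0,0,0,0,0]
  ]
}}

```text
time_s: 4.57
tool_pos: [537.6, 347.5, 83.5]
tool_rot: [-1.806, -2.067, 0.546]
ft_force: [2.1, -0.8, 5.7]
finger_gap: 9.0
grip_force: 60.0
```

```bash
python3 -c "
from look import *
crop('',[545,348,95])"
```

```text
top plate x [-51.3 -27.8   4.3] y [-6.8 -4.7  4.2] z [-52.2 -18.5  12.7]
  f -1 10.0 1 None
  f -1 -30.0 1 None
  f -1 -40.0 9 [-16.  -11.5  -9.2]
  f -1 -50.0 7 [-18.3 -12.3  -9.8]
  f -1 -60.0 4 None
  f 1 -70.0 6 [ 9.3 14.3 31.5]
  f 1 -80.0 12 [10.3 20.1 32.6]
  f 1 -90.0 10 [10.  35.6 45.6]
  f 1 -100.0 11 [31.6 39.5 52. ]
side plate x [-49.8  -6.5  48.9] y [-6.8 -4.   4.3] z [-54.  -18.3  13.5]
  f -1 10.0 1 None
  f -1 0.0 1 None
  f -1 -30.0 1 None
  f -1 -40.0 8 [-17.2 -13.1 -10. ]
  f -1 -50.0 13 [-18.  -14.7  -9.2]
  f 1 -60.0 2 None
  f 1 -70.0 4 None
  f 1 -80.0 14 [ 9.4 17.6 37.9]
  f 1 -90.0 16 [12.5 26.4 38.2]
  f 1 -100.0 18 [14.  34.6 49.8]
[537.6 347.5  83.5] [-103.5 -118.5   31.3] 8.848404696710976 59.95125353336334 4.6667
```

Call:
{"name": "send_rows", "arguments": {
  "commands": [
    [0.25,0.03,0.43,0,0,0,0],
    [0.5,0.06,0.87,0,0,0,0],
    [0.75,0.09,1.3,0,0,0,0],
    [0.75,0.09,1.3,0,0,0,0],
    [0,0,2.2,0,0,0,0],
    [0,0,2.5,0,0,0,0],
    [0,0,2.5,0,0,0,0],
    [0,0,2.5,0,0,0,0]
  ]
}}

```text
time_s: 5.33
tool_pos: [560.2, 350.1, 220.8]
tool_rot: [-1.806, -2.067, 0.546]
ft_force: [1.1, -1.2, -2.7]
finger_gap: 9.1
grip_force: 58.9
```

```bash
python3 -c "
from look import *
go([560,300,245],-0.8,0)
go([572,-126,245],-0.8,0)
"
```

```text
t 5.3333 dcm [-0.02 -5.01  2.42] w [  1.6 -29.8  -8.3] n 6 row [-0.   -0.84  0.4 ] [ 0.26 -4.96 -1.39]
t 5.3333 dcm [  1.18 -47.61   2.42] w [  1.6 -29.8  -8.3] n 15 row [ 0.08 -3.17  0.16] [ 0.1  -1.98 -0.56]
```

Call:
{"name": "send_rows", "arguments": {
  "commands": [
    [0,-0.84,0.4,0.26,-4.96,-1.39,0],
    [0,-0.84,0.4,0.26,-4.96,-1.39,0],
    [0,-0.84,0.4,0.26,-4.96,-1.39,0],
    [0,-0.84,0.4,0.26,-4.96,-1.39,0],
    [0,-0.84,0.4,0.26,-4.96,-1.39,0],
    [0,-0.84,0.4,0.26,-4.96,-1.39,0],
    [0,-2.0,0,0,0,0,0],
    [0.1,-3.3,0,0,0,0,0]
  ]
}}

```text
time_s: 6.0
tool_pos: [560.0, 248.2, 244.7]
tool_rot: [2.234, 2.209, 0.003]
ft_force: [0.3, -0.0, -2.6]
finger_gap: 8.5
grip_force: 59.2
```

Call:
{"name": "send_rows", "arguments": {
  "commands": [
    [0.1,-3.3,0,0,0,0,0],
    [0.1,-3.3,0,0,0,0,0],
    [0.1,-3.3,0,0,0,0,0],
    [0.1,-3.3,0,0,0,0,0],
    [0.1,-3.3,0,0,0,0,0],
    [0.1,-3.3,0,0,0,0,0],
    [0.1,-3.3,0,0,0,0,0],
    [0.1,-3.3,0,0,0,0,0]
  ]
}}

```text
time_s: 6.67
tool_pos: [569.0, -18.9, 243.9]
tool_rot: [2.237, 2.206, -0.0]
ft_force: [1.7, -0.1, -2.2]
finger_gap: 8.9
grip_force: 59.2
```

Call:
{"name": "send_rows", "arguments": {
  "commands": [
    [0.1,-3.3,0,0,0,0,0],
    [0.1,-3.3,0,0,0,0,0],
    [0.1,-3.3,0,0,0,0,0],
    [0,-0.9,0,0,0,0,0],
    [0,0,0,0,0,0,0],
    [0,0,0,0,0,0,0]
  ]
}}

```text
time_s: 7.17
tool_pos: [571.9, -125.3, 243.4]
tool_rot: [-2.238, -2.204, 0.0]
ft_force: [-0.4, 0.8, -2.4]
finger_gap: 8.2
grip_force: 59.2
```

```bash
cat > hang.py <<'E'
from look import *
def hang(views=("top","side")):
    o=ctrl.get_obs();R=Ro.from_rotvec(o["tool_rot"]).as_matrix();p=o["tool_pos"]
    for n in views:
        im,d=viewer.snapshot(n);W=cloud(n,d);L=(W-p)@R
        m=(abs(L[...,0])<60)&(abs(L[...,1])<22)&(L[...,2]>-25)&(L[...,2]<64);q=L[m]
        m2=(abs(L[...,0])<60)&(abs(L[...,1])<40)&(L[...,2]>-70)&(L[...,2]<90);e=L[m2]
        if len(q)<40: print(n,len(q));continue
        pr=lambda a:np.percentile(a,[1,50,99]).round(1)
        f=q[q[:,1]<np.median(q[:,1])+1.5]
        A=np.c_[f[:,0],f[:,2],np.ones(len(f))];c=np.linalg.lstsq(A,f[:,1],rcond=None)[0]
        print(n,len(q),"x",pr(q[:,0]),"y",pr(q[:,1]),"z",pr(e[:,2]),"front face y=",c[2].round(1),"slopes deg (x,z)",np.degrees(c[:2]).round(1))
E
python3 -c "
from hang import *
hang()
go([572,-126,245],-0.8,0)
"
```

```text
top 107 x [-43.9 -30.   27.6] y [-6.6 -4.7 -3.4] z [-52.7 -35.7  50. ] front face y= -4.7 slopes deg (x,z) [0.4 0.2]
side 707 x [-48.   -3.3  50.8] y [-7.1 -3.9  3.6] z [-65.6   0.6  66.7] front face y= -4.3 slopes deg (x,z) [0.3 0.2]
t 7.2667 dcm [ 0.01 -0.18  0.16] w [-0. -0. -0.] n 1 row [ 0.01 -0.18  0.16] [-0.01 -0.03 -0.03]
```

```bash
python3 - <<'E'
from h import *
for n in("top","side"):
  f=np.load(n+"0.npz");P=cloud(n,f["d"]).reshape(-1,3)
  for nm,c,yaw,hw in(("narrow",(529.5,-126),-.8,8.5),("wide",(465.5,-337.6),6.5,14.5)):
    a=np.radians(yaw);R=np.array([[np.cos(a),-np.sin(a)],[np.sin(a),np.cos(a)]])
    L=(P[:,:2]-c)@R
    m=(abs(P[:,2]-49)<5)&(abs(L[:,1])<58)
    for lo,hi,ex in((5,42.5,42.5-hw-6),(42.5,85,42.5+hw+6)):
        q=L[m&(L[:,0]>lo)&(L[:,0]<hi)]
        s=np.polyfit(q[:,1],q[:,0],1) if len(q)>5 else None
        print(n,nm,"wall mid expect",ex,"got",len(q),q[:,0].mean().round(1),np.percentile(q[:,0],[3,97]).round(1),"slope deg",np.degrees(s[0]).round(1))
    e=L[(abs(P[:,2]-49)<5)&(abs(L[:,1])<85)&(L[:,0]>50)&(L[:,0]<75)][:,1];print("   y ext",np.percentile(e,[1,99]).round(1))
E
```

```text
top narrow wall mid expect 28.0 got 164 27.3 [21.4 32.5] slope deg 0.1
top narrow wall mid expect 57.0 got 182 56.4 [50.6 62.9] slope deg 0.6
   y ext [-70.8  68.9]
top wide wall mid expect 22.0 got 165 21.6 [15.8 27.7] slope deg -0.1
top wide wall mid expect 63.0 got 168 62.4 [56.8 68.3] slope deg -0.1
   y ext [-71.5  70.3]
side narrow wall mid expect 28.0 got 148 26.7 [20.8 34.2] slope deg 0.1
side narrow wall mid expect 57.0 got 140 55.4 [50.1 62.3] slope deg -0.2
   y ext [-70.4  71. ]
side wide wall mid expect 22.0 got 148 22.2 [16.3 28.3] slope deg 1.2
side wide wall mid expect 63.0 got 190 61.5 [56.4 69.1] slope deg 0.2
   y ext [-70.6  70.8]
```

Call:
{"name": "send_rows", "arguments": {
  "commands": [
    [-0.13,-0.15,-2.0,0,0,0,0],
    [0,0,-3.0,0,0,0,0],
    [0,0,-3.0,0,0,0,0],
    [0,0,-2.5,0,0,0,0],
    [0,0,-1.0,0,0,0,0],
    [0,0,0,0,0,0,0],
    [0,0,0,0,0,0,0]
  ]
}}

```text
time_s: 7.85
tool_pos: [571.1, -126.1, 128.9]
tool_rot: [-2.236, -2.207, 0.0]
ft_force: [-0.3, 0.3, -2.9]
finger_gap: 8.6
grip_force: 59.1
```

```bash
python3 -c "
from hang import *
hang()
crop('n1',[571,-126,80])
"
```

```text
top 0
side 568 x [-49.3  -4.4  49.8] y [-6.6 -3.2  4.2] z [-63.   20.6  88.9] front face y= -3.7 slopes deg (x,z) [0.3 0.3]
top plate x [-43.5 -39.5 -33.7] y [-0.5  2.4  4.6] z [-54.1 -51.1 -48.5]
side plate x [-48.8 -16.3  47.5] y [-6.3 -3.6  5.1] z [-53.3 -16.3  13. ]
  f -1 -10.0 2 None
  f -1 -40.0 11 [-17.1 -12.5  -9.4]
  f -1 -50.0 15 [-18.3 -16.3 -10.2]
  f -1 -60.0 14 [-18.3 -14.7  -9.7]
  f -1 -70.0 4 None
  f 1 -50.0 1 None
  f 1 -60.0 4 None
  f 1 -70.0 3 None
  f 1 -80.0 12 [11.3 15.8 35.2]
  f 1 -90.0 16 [10.7 29.4 42.7]
[ 571.5 -126.8  129.7] [1.281e+02 1.263e+02 1.000e-01] 8.927100390746732 59.135645627975464 8.05
```

View pics/n1.png

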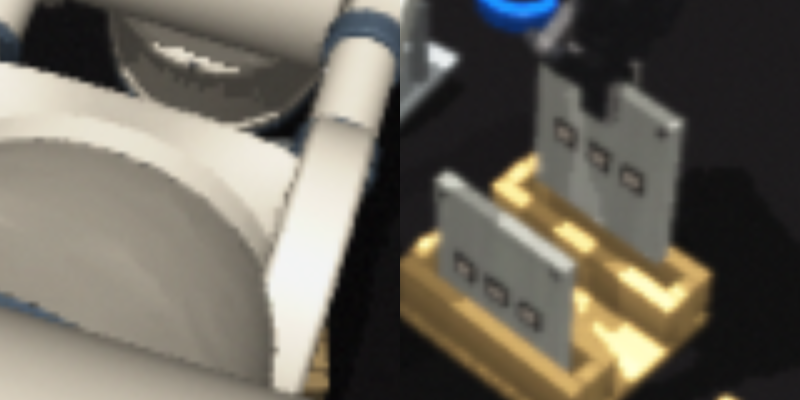

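Call:
{"name": "send_rows", "arguments": {
  "commands": [
    [-0.08,0,0,0,0,0,0],
    [0,0,-0.8,0,0,0,0],
    [0,0,-0.8,0,0,0,0],
    [0,0,-0.6,0,0,0,0],
    [0,0,0,0,0,0,0]
  ]
}}

```text
time_s: 8.47
tool_pos: [568.8, -126.4, 104.4]
tool_rot: [-2.235, -2.204, 0.003]
ft_force: [-1.1, -0.2, -3.0]
finger_gap: 8.9
grip_force: 59.1
```

```bash
python3 -c "
from hang import *
hang(['side']);o=ctrl.get_obs();print(o['ft_force'],o['ft_torque'],o['tool_pos'])
"
```

```text
side 699 x [-56.8  -5.5  56.4] y [-17.6  -4.3  18. ] z [-62.3  24.   87.4] front face y= -4.2 slopes deg (x,z) [ 0.2 -6.5]
[-0.25877297 -0.2599234  -2.28632113] [0.04964748 0.02710053 0.0257599 ] [ 569.10292722 -126.51096481  105.09394913]
```

Call:
{"name": "send_rows", "arguments": {
  "commands": [
    [0.08,0,-0.5,0,0,0,0],
    [0,0,-0.6,0,0,0,0],
    [0,0,-0.6,0,0,0,0],
    [0,0,-0.4,0,0,0,0],
    [0,0,0,0,0,0,0]
  ]
}}

```text
time_s: 8.93
tool_pos: [570.0, -126.5, 84.1]
tool_rot: [-2.236, -2.205, 0.002]
ft_force: [0.1, -0.2, -3.5]
finger_gap: 8.7
grip_force: 59.1
```

Call:
{"name": "send_rows", "arguments": {
  "commands": [
    [0,0,-0.2,0,0,0,0],
    [0,0,-0.1,0,0,0,0],
    [0,0,-0.1,0,0,0,0],
    [0,0,0,0,0,0,0]
  ]
}}

```text
time_s: 9.27
tool_pos: [570.6, -126.7, 81.1]
tool_rot: [-2.237, -2.206, 0.001]
ft_force: [-0.6, -0.6, -3.1]
finger_gap: 9.0
grip_force: 59.2
```

Call:
{"name": "send_rows", "arguments": {
  "commands": [
    [0,0,-0.1,0,0,0,0],
    [0,0,-0.1,0,0,0,0],
    [0,0,0,0,0,0,0]
  ]
}}

```text
time_s: 9.52
tool_pos: [571.2, -126.5, 80.2]
tool_rot: [2.236, 2.205, 0.001]
ft_force: [-2.0, 4.1, 12.1]
finger_gap: 8.7
grip_force: 61.7
```

Call:
{"name": "send_rows", "arguments": {
  "commands": [
    [0,0,-0.1,0,0,0,0],
    [0,0,-0.1,0,0,0,0],
    [0,0,0,0,0,0,0]
  ]
}}

```text
time_s: 9.77
tool_pos: [572.0, -126.3, 80.0]
tool_rot: [2.235, 2.204, 0.003]
ft_force: [-6.2, 10.1, 43.0]
finger_gap: 8.9
grip_force: 66.3
```

Call:
{"name": "send_rows", "arguments": {
  "commands": [
    [0,0,0.15,0,0,0,0],
    [0,0,0,0,0,0,0]
  ]
}}

```text
time_s: 9.93
tool_pos: [571.4, -126.5, 80.2]
tool_rot: [2.236, 2.205, 0.001]
ft_force: [-2.2, 6.0, 17.1]
finger_gap: 8.6
grip_force: 62.2
```

```bash
cat > top.py <<'E'
from look import *
def topz(c,r=60):
    im,d=viewer.snapshot("side");W=cloud("side",d);m=(np.hypot(W[...,0]-c[0],W[...,1]-c[1])<r)&(W[...,2]<145)&(abs(W[...,0]-c[0])<18);P=W[m]
    for s in (-40,-30,30,40):
        a=P[abs(P[:,1]-c[1]-s)<6];print(s,"zmax",np.percentile(a[:,2],97).round(1),"x at top",a[a[:,2]>110][:,0].mean().round(1),"x low",a[(a[:,2]>60)&(a[:,2]<75)][:,0].mean().round(1))
E
python3 -c "
from top import *
topz((572,-126));topz((487,-124))
crop('n2',[571,-126,80],views=['side'])"
```

```text
-40 zmax 132.1 x at top 568.3 x low 566.7
-30 zmax 132.8 x at top 568.5 x low 566.5
30 zmax 110.5 x at top 567.1 x low 566.8
40 zmax 109.2 x at top 567.8 x low 568.0
-40 zmax 132.7 x at top 483.7 x low 482.3
-30 zmax 133.2 x at top 484.0 x low 481.5
30 zmax 132.5 x at top 484.9 x low 481.6
40 zmax 133.5 x at top 485.4 x low 483.4
side plate x [-49.  -15.3  49.8] y [-6.5 -3.8  4.2] z [-53.8 -15.1  13.8]
  f -1 -40.0 9 [-17.3 -14.   -9.4]
  f -1 -50.0 14 [-18.4 -16.3  -9.5]
  f -1 -60.0 12 [-79.8 -13.8 -10.1]
  f -1 -70.0 1 None
  f -1 -80.0 20 [-34.5 -15.9  -9.6]
  f 1 -50.0 1 None
  f 1 -60.0 4 None
  f 1 -70.0 2 None
  f 1 -80.0 11 [12.5 27.6 37.6]
  f 1 -90.0 12 [11.9 30.5 41.4]
[ 571.5 -126.5   80.2] [1.281e+02 1.263e+02 1.000e-01] 8.943122456851189 62.4016535282135 10.0833
```

View pics/n2.png

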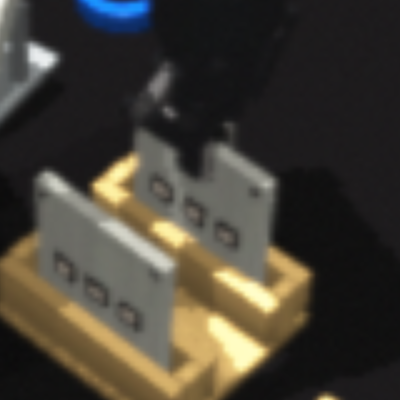

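Call:
{"name": "send_rows", "arguments": {
  "commands": [
    [0,0,0.06,0,0,0,0],
    [0,0,0,0,0,0,0.9],
    [0,0,0,0,0,0,1.2],
    [0,0,0,0,0,0,2],
    [0,0,0,0,0,0,4],
    [0,0,0,0,0,0,4],
    [0,0,0,0,0,0,4],
    [0,0,0,0,0,0,4]
  ]
}}

```text
time_s: 10.75
tool_pos: [570.6, -126.7, 79.2]
tool_rot: [-2.237, -2.206, 0.001]
ft_force: [0.3, -0.9, 0.4]
finger_gap: 39.7
grip_force: 0.0
```

Call:
{"name": "send_rows", "arguments": {
  "commands": [
    [0,0,1,0,0,0,4],
    [0,0,2,0,0,0,4],
    [0,0,3,0,0,0,4],
    [0,0,3,0,0,0,6],
    [0,0,3,0,0,0,6],
    [0,0,2,0,0,0,6],
    [0,0,0,0,0,0,6]
  ]
}}

```text
time_s: 11.33
tool_pos: [572.6, -127.3, 224.6]
tool_rot: [2.232, 2.201, 0.004]
ft_force: [0.0, -1.1, 0.8]
finger_gap: 60.0
grip_force: 0.0
```

```bash
python3 -c "
from top import *
topz((572,-126))
# thick: centre (581.1,105.1,79.8), lean30 yaw 7.7; TCP 53 below top
zp=-tool(7.6,30)[:,2];c=np.array([581.1,105.1,79.8]);g=c+(60-53)*zp;print(g,zp)
go(g+95*zp,7.6,30)
"
```

```text
-40 zmax 133.2 x at top 568.1 x low 566.6
-30 zmax 133.1 x at top 568.4 x low 566.5
30 zmax 132.5 x at top 569.5 x low 566.0
40 zmax 132.7 x at top 569.4 x low 568.4
[584.56925439 105.56289737  85.86217783] [0.49560777 0.0661282  0.8660254 ]
t 11.3833 dcm [ 5.99 23.89 -5.41] w [-1.7 30.2  8.2] n 8 row [ 0.75  2.99 -0.68] [-0.21  3.78  1.02]
```

Call:
{"name": "send_rows", "arguments": {
  "commands": [
    [0.75,2.99,0,-0.21,3.78,1.02,8.5],
    [0.75,2.99,0,-0.21,3.78,1.02,8.5],
    [0.75,2.99,0,-0.21,3.78,1.02,8.5],
    [0.75,2.99,-0.5,-0.21,3.78,1.02,8.5],
    [0.75,2.99,-1,-0.21,3.78,1.02,8.5],
    [0.75,2.99,-1,-0.21,3.78,1.02,8.5],
    [0.75,2.99,-1,-0.21,3.78,1.02,8.5],
    [0.75,2.99,-1.9,-0.21,3.78,1.02,8.5]
  ]
}}

```text
time_s: 12.05
tool_pos: [631.0, 114.0, 165.7]
tool_rot: [-1.803, -2.06, 0.558]
ft_force: [1.5, -0.6, 0.8]
finger_gap: 85.0
grip_force: 0.0
```

Call:
{"name": "send_rows", "arguments": {
  "commands": [
    [0,0,0,0,0,0,8.5],
    [0,0,0,0,0,0,8.5]
  ]
}}

```text
time_s: 12.22
tool_pos: [629.6, 114.1, 161.1]
tool_rot: [-1.798, -2.058, 0.563]
ft_force: [0.7, -0.6, 0.5]
finger_gap: 85.2
grip_force: 0.0
```

```bash
cat > pl.py <<'E'
from look import *
def pl(zlo,zhi,th):
    o=ctrl.get_obs();R=Ro.from_rotvec(o["tool_rot"]).as_matrix();p=o["tool_pos"];pr=lambda a:np.percentile(a,[1,50,99]).round(1)
    for n in("top","side"):
        im,d=viewer.snapshot(n);W=cloud(n,d);L=(W-p)@R
        q=L[(abs(L[...,0])<65)&(abs(L[...,1])<28)&(L[...,2]>zlo)&(L[...,2]<zhi)]
        if len(q)<30: print(n,len(q));continue
        med=np.median(q[:,1]);f=q[abs(q[:,1]-med)<3]
        for _ in range(3):
            A=np.c_[f[:,0],f[:,2],np.ones(len(f))];c=np.linalg.lstsq(A,f[:,1],rcond=None)[0];f=f[abs(f[:,1]-A@c)<1.5]
        print(n,len(q),"x",pr(q[:,0]),"ztop",pr(q[:,2])[0],"face y",np.median(f[:,1]).round(1),"slopes",np.degrees(c[:2]).round(1),"rear y",pr(q[:,1])[2])
E
python3 -c "
from pl import *
pl(20,130,22)
go(np.array([584.6,105.6,85.9])+95*np.array([.496,.066,.866]),7.6,30)
go([584.6,105.6,85.9],7.6,30)
"
```

```text
top 533 x [-52.6 -28.9   9.6] ztop 35.9 face y -11.9 slopes [-0.7  0.6] rear y 6.9
side 884 x [-51.6  -7.   47.8] ztop 34.9 face y -11.8 slopes [-0.   0.7] rear y 8.0
t 12.3167 dcm [ 0.12 -0.02  0.3 ] w [-0.  -0.3  0.1] n 1 row [ 0.12 -0.02  0.3 ] [-0.03 -0.29  0.08]
t 12.3167 dcm [-4.59 -0.65 -7.92] w [-0.  -0.3  0.1] n 3 row [-1.53 -0.22 -2.64] [-0.01 -0.1   0.03]
```

Call:
{"name": "send_rows", "arguments": {
  "commands": [
    [-1.2,-0.25,-2.0,0,-0.3,0,8.5],
    [-1.2,-0.2,-2.0,0,0,0,8.5],
    [-1.1,-0.17,-2.0,0,0,0,8.5],
    [-0.95,-0.16,-1.65,0,0,0,5.5],
    [0,0,0,0,0,0,4.5],
    [0,0,0,0,0,0,3.5],
    [0,0,0,0,0,0,3.5]
  ]
}}

```text
time_s: 12.9
tool_pos: [587.4, 104.2, 90.9]
tool_rot: [-1.811, -2.064, 0.549]
ft_force: [1.1, 0.4, -0.0]
finger_gap: 38.1
grip_force: 0.0
```

```bash
python3 -c "
from pl import *
pl(-60,40,22)
crop('',[584,105,90],views=['side'])
go([584.6,105.6,85.9],7.6,30)
"
```

```text
top 424 x [-48.2 -28.4   2.9] ztop -46.4 face y -10.7 slopes [-0.3 -0.2] rear y 10.5
side 824 x [-47.5  -6.1  52.9] ztop -56.8 face y -10.6 slopes [-0.3  0.2] rear y 20.7
side plate x [-47.9 -43.3  47.9] y [-6.8 -2.7  5.9] z [-49.  -37.   12.6]
  f -1 10.0 20 [-15.7 -12.5  -9.4]
  f -1 0.0 18 [-14.8 -11.9 -10.4]
  f -1 -10.0 18 [-13.9 -10.7  -9.2]
  f -1 -20.0 21 [-15.1 -12.   -9.4]
  f -1 -30.0 14 [-14.6 -10.3  -9.1]
  f 1 -50.0 12 [10.3 17.8 20.8]
  f 1 -60.0 20 [15.7 18.1 24.2]
  f 1 -70.0 20 [14.7 20.1 29. ]
  f 1 -80.0 24 [16.4 21.3 44.3]
  f 1 -90.0 27 [15.2 27.2 49.4]
[587.3 104.6  90. ] [-103.7 -118.3   31.5] 35.16924390696592 0.0 13.05
t 13.05 dcm [-0.27  0.1  -0.41] w [-0.1  0.2  0.1] n 1 row [-0.27  0.1  -0.41] [-0.06  0.16  0.09]
```

Call:
{"name": "send_rows", "arguments": {
  "commands": [
    [-0.22,-0.03,-0.4,0,0,0,3.5],
    [0,0,0,0,0,0,2.6],
    [0,0,0,0,0,0,2.4],
    [0,0,0,0,0,0,2.2],
    [0,0,0,0,0,0,1.5],
    [0,0,0,0,0,0,1],
    [0,0,0,0,0,0,1],
    [0,0,0,0,0,0,1]
  ]
}}

```text
time_s: 13.72
tool_pos: [583.8, 104.5, 84.9]
tool_rot: [-1.808, -2.063, 0.552]
ft_force: [-1.3, 0.7, 4.3]
finger_gap: 21.1
grip_force: 60.3
```

```bash
python3 -c "
from pl import *
pl(-60,40,22)
"
```

```text
top 476 x [-49.  -28.    6.5] ztop -52.9 face y -11.0 slopes [-0.6  0.1] rear y 9.8
side 878 x [-48.3  -6.1  51.8] ztop -57.0 face y -10.7 slopes [-0.5  0. ] rear y 11.4
```

Gripped. Lift along the plate, then up.

Call:
{"name": "send_rows", "arguments": {
  "commands": [
    [0.25,0.03,0.43,0,0,0,1],
    [0.5,0.06,0.87,0,0,0,1],
    [0.75,0.1,1.3,0,0,0,1],
    [0.75,0.1,1.3,0,0,0,1],
    [0,0,2.2,0,0,0,1],
    [0,0,2.5,0,0,0,1],
    [0,0,2.5,0,0,0,1],
    [0,0,2.5,0,0,0,1]
  ]
}}

```text
time_s: 14.48
tool_pos: [607.0, 107.3, 222.3]
tool_rot: [-1.809, -2.064, 0.551]
ft_force: [0.8, -0.2, -5.2]
finger_gap: 20.7
grip_force: 59.7
```

```bash
python3 -c "
from look import *
go([600,60,240],6.5,0,6)
go([507.3,-332.8,240],6.5,0)
"
```

```text
t 14.4833 dcm [-0.7  -4.73  1.77] w [  3.6 -29.7  -1. ] n 6 row [-0.12 -0.79  0.3 ] [ 0.6  -4.95 -0.17]
t 14.4833 dcm [ -9.97 -44.01   1.77] w [  3.6 -29.7  -1. ] n 14 row [-0.71 -3.14  0.13] [ 0.26 -2.12 -0.07]
```

Call:
{"name": "send_rows", "arguments": {
  "commands": [
    [-0.12,-0.79,0.3,0.6,-4.95,-0.17,1],
    [-0.12,-0.79,0.3,0.6,-4.95,-0.17,1],
    [-0.12,-0.79,0.3,0.6,-4.95,-0.17,1],
    [-0.12,-0.79,0.3,0.6,-4.95,-0.17,1],
    [-0.12,-0.79,0.3,0.6,-4.95,-0.17,1],
    [-0.12,-0.79,0.3,0.6,-4.95,-0.17,1],
    [-0.4,-1.64,0,0,0,0,1],
    [-0.77,-3.27,0,0,0,0,1]
  ]
}}

```text
time_s: 15.15
tool_pos: [587.3, 12.2, 240.3]
tool_rot: [2.089, 2.345, 0.002]
ft_force: [0.3, -1.8, -5.6]
finger_gap: 21.1
grip_force: 60.8
```

Call:
{"name": "send_rows", "arguments": {
  "commands": [
    [-0.77,-3.27,0,0,0,0,1],
    [-0.77,-3.27,0,0,0,0,1],
    [-0.77,-3.27,0,0,0,0,1],
    [-0.77,-3.27,0,0,0,0,1],
    [-0.77,-3.27,0,0,0,0,1],
    [-0.77,-3.27,0,0,0,0,1],
    [-0.77,-3.27,0,0,0,0,1],
    [-0.77,-3.27,0,0,0,0,1]
  ]
}}

```text
time_s: 15.82
tool_pos: [525.6, -252.7, 239.5]
tool_rot: [-2.092, -2.343, 0.001]
ft_force: [1.0, -0.8, -5.1]
finger_gap: 21.0
grip_force: 60.8
```

Call:
{"name": "send_rows", "arguments": {
  "commands": [
    [-0.77,-3.27,0,0,0,0,1],
    [-0.77,-3.27,0,0,0,0,1],
    [-0.4,-1.64,0,0,0,0,1],
    [0,0,0,0,0,0,1],
    [0,0,0,0,0,0,1]
  ]
}}

```text
time_s: 16.23
tool_pos: [506.4, -333.7, 239.1]
tool_rot: [-2.094, -2.341, 0.001]
ft_force: [0.2, 0.8, -5.5]
finger_gap: 20.9
grip_force: 60.8
```

```bash
python3 -c "
from hang import *
hang()
go([507.3,-332.8,140],6.5,0)
"
```

```text
top 0
side 955 x [-46.3  -1.2  51.9] y [-13.   -9.7   7.2] z [-56.1  -3.3  64.7] front face y= -10.1 slopes deg (x,z) [-0.4  0.2]
t 16.3333 dcm [ 0.06 -0.06 -9.9 ] w [-0.  -0.1  0. ] n 4 row [ 0.01 -0.02 -2.48] [-0.   -0.02  0.  ]
```

Call:
{"name": "send_rows", "arguments": {
  "commands": [
    [0,-0.2,-2.5,0,0,0,1],
    [0,0,-3.0,0,0,0,1],
    [0,0,-3.0,0,0,0,1],
    [0,0,-1.8,0,0,0,1],
    [0,0,-0.8,0,0,0,1],
    [0,0,0,0,0,0,1],
    [0,0,0,0,0,0,1]
  ]
}}

```text
time_s: 16.92
tool_pos: [507.2, -334.4, 128.7]
tool_rot: [2.091, 2.344, -0.001]
ft_force: [-0.3, -0.6, -3.9]
finger_gap: 20.9
grip_force: 60.7
```

```bash
python3 -c "
from hang import *
crop('w1',[507,-333,80],views=['side','top'])
go([507,-335,128],6.5,0)
"
```

```text
side plate x [-46.7 -22.   51.7] y [-6.7  0.3  6.8] z [-54.9 -51.9   5.8]
  f -1 10.0 16 [-11.9 -10.5  -9.4]
  f -1 0.0 30 [-74.  -11.6  -9.6]
  f -1 -10.0 47 [-79.3 -13.   -9.5]
  f -1 -20.0 16 [-12.  -10.7  -9.7]
  f -1 -30.0 5 None
  f 1 -50.0 2 None
  f 1 -60.0 8 [ 9.6 11.2 17.5]
  f 1 -70.0 4 None
  f 1 -80.0 5 None
  f 1 -90.0 3 None
top plate x None y None z None
  f 1 -90.0 1 None
  f 1 -100.0 1 None
[ 507.5 -335.   129.4] [ 1.198e+02  1.342e+02 -1.000e-01] 20.879173319065803 60.66109299659729 17.0167
t 17.0167 dcm [-0.05 -0.   -0.14] w [ 0.1  0.  -0. ] n 1 row [-0.05 -0.   -0.14] [ 0.11  0.04 -0.02]
```

View pics/w1.png

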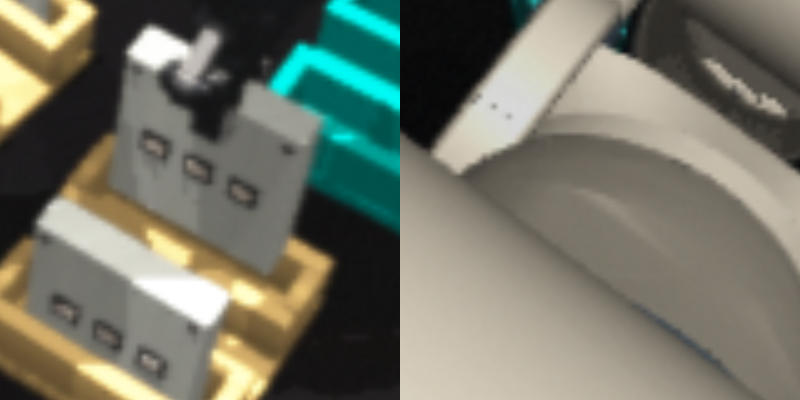

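Call:
{"name": "send_rows", "arguments": {
  "commands": [
    [-0.06,0,-0.5,0,0,0,1],
    [0,0,-0.8,0,0,0,1],
    [0,0,-0.6,0,0,0,1],
    [0,0,0,0,0,0,1]
  ]
}}

```text
time_s: 17.35
tool_pos: [505.2, -334.1, 107.3]
tool_rot: [-2.09, -2.341, 0.002]
ft_force: [-0.6, 0.2, -6.3]
finger_gap: 20.4
grip_force: 60.7
```

Call:
{"name": "send_rows", "arguments": {
  "commands": [
    [0,0,-0.6,0,0,0,1],
    [0,0,-0.8,0,0,0,1],
    [0,0,-0.6,0,0,0,1],
    [0,0,-0.4,0,0,0,1],
    [0,0,0,0,0,0,1]
  ]
}}

```text
time_s: 17.77
tool_pos: [505.4, -334.2, 83.6]
tool_rot: [-2.09, -2.342, 0.002]
ft_force: [-0.7, 1.0, -4.9]
finger_gap: 20.7
grip_force: 60.7
```

Call:
{"name": "send_rows", "arguments": {
  "commands": [
    [0.08,0,-0.2,0,0,0,1],
    [0,0,-0.1,0,0,0,1],
    [0,0,0,0,0,0,1]
  ]
}}

```text
time_s: 18.02
tool_pos: [506.8, -334.6, 81.8]
tool_rot: [-2.092, -2.343, 0.002]
ft_force: [-0.6, -0.3, -5.1]
finger_gap: 20.9
grip_force: 60.8
```

Call:
{"name": "send_rows", "arguments": {
  "commands": [
    [0,0,-0.1,0,0,0,1],
    [0,0,-0.08,0,0,0,1],
    [0,0,0,0,0,0,1]
  ]
}}

```text
time_s: 18.27
tool_pos: [506.7, -334.6, 80.0]
tool_rot: [-2.092, -2.343, 0.002]
ft_force: [0.2, -0.8, -4.9]
finger_gap: 21.2
grip_force: 60.8
```

Call:
{"name": "send_rows", "arguments": {
  "commands": [
    [0,0,-0.1,0,0,0,1],
    [0,0,0,0,0,0,1]
  ]
}}

```text
time_s: 18.43
tool_pos: [506.7, -334.6, 78.9]
tool_rot: [-2.092, -2.343, 0.002]
ft_force: [0.6, -0.4, -4.4]
finger_gap: 20.8
grip_force: 61.0
```

Call:
{"name": "send_rows", "arguments": {
  "commands": [
    [0,0,-0.1,0,0,0,1],
    [0,0,0,0,0,0,1]
  ]
}}

```text
time_s: 18.6
tool_pos: [507.0, -335.1, 78.7]
tool_rot: [2.092, 2.343, -0.002]
ft_force: [-1.3, -0.5, 4.6]
finger_gap: 21.0
grip_force: 62.3
```

Call:
{"name": "send_rows", "arguments": {
  "commands": [
    [0,0,-0.08,0,0,0,1],
    [0,0,0,0,0,0,1]
  ]
}}

```text
time_s: 18.77
tool_pos: [507.1, -335.3, 78.6]
tool_rot: [2.091, 2.343, -0.002]
ft_force: [-5.5, -0.6, 16.2]
finger_gap: 21.0
grip_force: 63.8
```

```bash
python3 -c "
from top import *
topz((507,-333));topz((423,-344.5))"
```

```text
-40 zmax 133.2 x at top 507.7 x low 501.6
-30 zmax 133.9 x at top 506.6 x low 499.6
30 zmax 132.0 x at top 500.7 x low 491.6
40 zmax 133.1 x at top 498.6 x low 491.8
-40 zmax 133.1 x at top 424.5 x low 417.7
-30 zmax 133.9 x at top 423.5 x low 415.4
30 zmax 133.4 x at top 416.8 x low 408.9
40 zmax 133.4 x at top 415.5 x low 409.1
```

Seated like the stored plate. Release and retreat.

Call:
{"name": "send_rows", "arguments": {
  "commands": [
    [0,0,0.06,0,0,0,1],
    [0,0,0,0,0,0,2.2],
    [0,0,0,0,0,0,2.6],
    [0,0,0,0,0,0,4],
    [0,0,0,0,0,0,5],
    [0,0,0,0,0,0,5],
    [0,0,0,0,0,0,5],
    [0,0,0,0,0,0,5]
  ]
}}

```text
time_s: 19.53
tool_pos: [506.7, -334.6, 77.7]
tool_rot: [-2.091, -2.343, 0.002]
ft_force: [1.3, 0.7, -1.4]
finger_gap: 50.4
grip_force: 0.0
```

Call:
{"name": "send_rows", "arguments": {
  "commands": [
    [0,0,1,0,0,0,5],
    [0,0,2,0,0,0,5],
    [0,0,3,0,0,0,5],
    [0,0,3,0,0,0,6],
    [0,0,3,0,0,0,6],
    [0,0,3,0,0,0,6],
    [-2,2.5,1,0,0,0,6],
    [-2,2.5,0,0,0,0,6]
  ]
}}

```text
time_s: 20.2
tool_pos: [467.9, -285.7, 241.3]
tool_rot: [2.089, 2.339, -0.001]
ft_force: [0.3, 0.9, 0.1]
finger_gap: 60.0
grip_force: 0.0
```

Call:
{"name": "send_rows", "arguments": {
  "commands": [
    [-2,3,0,0,0,0,6],
    [-2,3,0,0,0,0,6],
    [-2,3,0,0,0,0,6],
    [-2,3,0,0,0,0,6],
    [-1,3,0,0,0,0,6],
    [-1,3,0,0,0,0,6],
    [0,0,0,0,0,0,6]
  ]
}}

```text
time_s: 20.78
tool_pos: [363.9, -100.6, 238.3]
tool_rot: [-2.089, -2.344, 0.001]
ft_force: [0.8, -0.7, 1.4]
finger_gap: 60.4
grip_force: 0.0
```

```bash
python3 -c "
from top import *
topz((507,-333));topz((572,-126))
im,d=viewer.snapshot('side');a=cv2.resize(im[100:300,150:450],(750,500));cv2.imwrite('pics/end.png',a)"
```

```text
-40 zmax 132.9 x at top 507.0 x low 501.3
-30 zmax 133.3 x at top 506.8 x low 499.6
30 zmax 134.0 x at top 498.9 x low 492.0
40 zmax 133.3 x at top 498.6 x low 491.7
-40 zmax 132.5 x at top 567.8 x low 566.9
-30 zmax 132.6 x at top 568.1 x low 566.2
30 zmax 132.6 x at top 569.3 x low 566.2
40 zmax 132.5 x at top 569.5 x low 567.6
```

View pics/end.png

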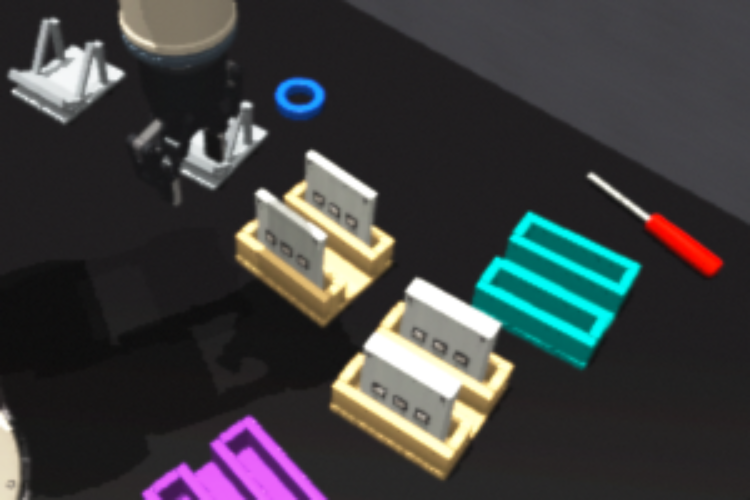

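Both plates stand in their slots (thin at about (340,195), thick at about (450,330)), the stands are empty, and the stored plates and tape roll are undisturbed.

```bash
python3 -c "
from station import ctrl
print(ctrl.hand_in())"
```

```text
the job is handed in; nothing more can be done
None
```

The job is handed in at about 21 s: the thin plate stands in the narrow slot and the thick plate in the wide slot, both lowered to the floor, and the last picture shows the stored plates and tape roll in place.

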